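Lock the grinder's dust box with the slotted key

ROBOT

A 6-joint arm with a two-finger parallel gripper is mounted at the origin on the work surface. World frame = base frame: x ahead of the robot, y to its left, z up, the work surface at z = 0. Lengths are in mm, angles in rad, forces in N, time in s.
With the tool pointing down it reaches from about 325 to 900 mm from the base axis. Payload 6.1 kg.
Tool frame: the origin (TCP) lies midway between the tips of the shut fingers; the grasp point (between the pads) lies 19 mm behind it (r.tcp_to_grasp is the distance from the TCP to the grasp point, in mm); x points along the fingers, y is the direction in which the jaws open and shut, and the axes are right-handed (so a half turn about x gives the same grasp; the last joint's range is limited). The gripper opens to 87 mm and grips with 3 to 60 N. Pads are 19 mm wide; open, the fingers measure 117 mm over their backs; the gripper's body (75 mm by 190 mm) begins 51 mm behind the grasp point.
Start: joints at [-1.462, 0.22, 1.526, -0, 1.395, -0.126], TCP at [145.399, -607.844, 222.538] pointing down, gripper open.
Joint ranges: [-2.98, 2.98], [-0.91, 2.08], [0.09, 2.57], [-1.24, 4.39], [0.2, 2.65], [-2.68, 2.68]. Speed limits (rad/s): [2.57, 2.57, 3.01, 3.14, 3.14, 3.14].

INTERFACE

Orientations are given as [roll, pitch, yaw] about the fixed x, y, z axes, in that order (R = Rz(yaw) Ry(pitch) Rx(roll)).
In Python, from station import sensors, snapshot, job, r gives the robot as it stands. The module is installed in compiled form; this text tells all that it offers.
- The arm moves only by the tool servo_tool, never from a script. Its argument "plan" is a list of rows, each an object of numbers: "x", "y", "z": the shift along the tool's x, y, z in cm; "yaw": the turn about the tool's x in degrees. A call has 1 to 20 rows; each row shifts and turns the pose as measured when the row begins, along the tool's axes as they then stand; what a row does not reach is not made up. A row lasts 1/12 s, in which the tool goes at most 41.7 mm and 7.16 degrees, less where a joint would pass 70% of its speed; a pose out of reach is approached as far as the arm can. A call is refused whole if a number of a shift passes 4.17 or a number of a turn 7.16, either way. A call with a gripper value outside its range is refused whole. "gripper" is the closure in counts, from 0 (fully open) to 255 (shut), set as the call begins (left out, the last holds). The fingers move at their own pace and stop on an object; "squeeze" is the grip in N (left out, the last holds). Time passes only in rows, so rows that do not move let the fingers close. It gives the time, the measured TCP pose, the force and the opening at its end, in the units of the state.
- sensors.observe(): the state, without advancing time (a new reading comes with each control period).
- snapshot(name): name is "scene" or "top"; returns a dict with "img" (420x560x3 uint8, red, green, blue), "depth" (420x560 float32, mm along the optical axis (not along the pixel's ray), 0 where there is no reading), "fx", "fy", "cx", "cy" (pixels), "dist_coeffs" ([k1, k2, p1, p2, k3] as OpenCV has them; the pictures are not rectified), "R" (3x3) and "t" (3): a world point X has camera coordinates R X + t. Camera axes: x right, y down, z forward; pixel columns grow to the right and rows downward; lengths in mm; the calibration is good to about 2 mm. A picture is of the moment at which its call begins.
- job.finish_job(): hands the job in, once; it reports no verdict.
The state is a dict: "clock": time; "joint_pos": joint angles; "dq": joint speeds; "effort": joint torques, N m; "tool_pos": TCP position; "eef_rot": TCP orientation; "wrist_force": force on the tool from outside, world axes, zero at the start; "ft_torque": the same for the moment, N m; "width": finger opening in mm.
Only numpy, scipy, OpenCV 4.12 (cv2) and the standard library are available. Lean on these libraries where they do the work, as an engineer would, in place of code of your own. Each camera call takes 0.05 s, during which the arm holds its last target. There are 200 camera calls.

TASK

Lock the hatch of the grinder's dust box: take the black-handled key from its wooden block, put its blade into the slotted cam lock and turn the lock clockwise a quarter turn until it seats fully home against its stop, without leaning on it or forcing it. Then put the key back upright in its block, fully home, and let go of it. Work the lock only with the key, and leave the other things on the bench where they are.

Things in the scene. Friction and masses are not known exactly. Their poses are not given: they have to be found in the camera images.
- dustbox: fixed green steel dust box, 140 (x) x 200 (y) x 64 mm high, origin at the centre of its underside; grey hatch on top; a black hose stub, 48 mm across, sticks 30 mm out of its -y end. The cam lock sits on its top, 50 mm from its centre towards its +y
- lock_axis (a point): point on the turning axis of the cam lock at the height of the cam head's top face, 79 mm above the bench; fixed to the dust box, axes parallel to the dust box's. Around the head is a fixed steel disc, 44 mm across, whose top is 12 mm below this point
- slot (a point): the same point but turning with the cam head, a dark steel disc 29 mm across and 12 mm high; its x axis runs along the slot. The slot is 20 mm long, 4.5 mm wide and 12 mm deep, plain edged, with closed ends; the blade fits with 0.75 mm either side, so it turns about 5 degrees in the slot before it drives the lock
- camhead (a joint): angle of the cam head (rad): 0 = open, the slot along the dust box's x; grows clockwise seen from above; pi/2 = seated at a hard stop, the slot along the dust box's y. It starts between 0 and 0.3. It turns stiffly (about 0.06 N m, rising to 0.09 at the stop) and stays where it is left. Over 0.2 N m on it is forcing it
- keyblock: fixed dark wooden block, 56 x 56 x 40 mm, origin at the centre of its underside, with a round hole 26 mm wide and 34 mm deep in the middle of its top
- block_mouth (a point): centre of the mouth of the hole, on the block's top face, 40 mm above the bench
- key: the key, 87 mm long, about 90 g, standing blade down in the block, loose, at any yaw; origin at the blade's tip, z up to the handle. Blade along its x, 16 x 3 mm up to z = 12 mm; shank 9 mm across up to z = 32; steel collar 34 mm across, z = 32 to 37; flat black handle 36 mm (x) by 14 mm (y), z = 37 to 87
- key_tip (a point): the middle of the blade's tip (the key's origin); the blade's last 2 mm narrow to 14.5 x 2 mm. When the key is home in its block the collar rests on the block's top and this point is 32 mm below the hole's mouth, 8 mm above the bench
- folding_knife: closed folding knife, wood and brass, 95 x 22 x 13 mm, lying on the dust box's hatch at the end away from the lock, about 110 mm from it; a bystander
- whetstone: grey whetstone on a wooden base, 60 x 160 x 41 mm, lying on the bench between the dust box and the key block; a bystander
- oil_bottle: amber oil bottle, 44 mm across, 110 mm tall, standing; a bystander
- spare_wheel: grey grinding wheel lying flat, 150 mm across, 20 mm thick; a bystander
- mug: white mug, 76 mm across, 85 mm tall; a bystander
- polish_tin: low aluminium tin, 70 mm across, 35 mm high; a bystander
- brush: bench brush lying flat, its handle along its x; a bystander
Things that resemble listed ones, but are neither listed nor needed, are in the scene too. Leave any green look-alike of the key alone. Several things have the shape of the keyblock; the one meant has the colours described above.

How it is judged (in metres and radians):
On the way, in this order (a step that is already met when the one before it is completed fails the run):
1. the key's blade is in the lock's slot (z of key_tip in the frame of lock_axis below -0.005 m and horizontal distance between key_tip and lock_axis below 0.005 m), for 0.1 s.
2. the lock has been turned home with the blade in its slot (all of step 1 and value of joint camhead above 1.52 rad), for 0.1 s.
At the end, for the whole second after the job is handed in: the cam lock is seated (its angle above 1.52 rad, within 3 degrees of the stop), the key stands upright (within 0.1 rad) in its block with its tip at least 29 mm below the mouth and within 12 mm of its axis, at rest and released (value of joint camhead above 1.52 rad and horizontal distance between key and block_mouth below 0.012 m and z of key_tip in the frame of block_mouth below -0.029 m and angle between key's own z axis and vertical below 0.1 rad and linear speed of key below 0.02 m/s); the robot touches nothing.
It fails at once if the key presses on the lock or the dust box with more than 60 N (contact force between key and dustbox above 60 N).
It fails at once if the fingers or the arm push on the lock or the dust box (more than 3 N) (contact force between any of the fingers, the arm and dustbox above 3 N).
It fails at once if a bystander is moved by more than 25 mm (distance of any of folding_knife, whetstone, oil_bottle, spare_wheel, mug, polish_tin, brush from where it was at the start of the episode above 0.025 m).
It also fails if it takes over 72 s, if anything falls off the work surface, if the arm or the gripper's body presses on something with over 40 N, if the wrist force passes 120 N, or if a joint passes its speed limit or range.

## Working session

There is one attempt and no reset: what is moved stays moved. The work goes in short steps, Python scripts to look and compute and a tool call to move; the robot and the scene stay as the last step left them, time stands still between calls to the robot, and variables do not carry over. Pictures are saved under pics/ and viewed, about 8 in all and at most 12, crops included, and the job is handed in when it is done.

Besides the shell and the picture viewer there is one more tool, called after "Call:" as a command line: name --argument value ..., lists and objects as JSON in quotes. servo_tool: Moves the arm, as the interface text tells. Its arguments: {"type":"object","properties":{"plan":{"type":"array"},"gripper":{"type":"number"},"squeeze":{"type":"number"}},"required":["plan"]}

```bash
mkdir -p pics
cat > h.py <<'E'
import numpy as np, cv2
from station import sensors, snapshot, job, r
def cam(s):
    K=np.array([[s['fx'],0,s['cx']],[0,s['fy'],s['cy']],[0,0,1.]]);return K,np.array(s['dist_coeffs'],float),np.array(s['R']),np.array(s['t'],float).ravel()
def onplane(s,uv,z):
    K,d,R,t=cam(s);p=cv2.undistortPoints(np.array(uv,float).reshape(-1,1,2),K,d).reshape(-1,2)
    ray=np.c_[p,np.ones(len(p))]@R; c=-R.T@t
    return c+ray*((z-c[2])/ray[:,2])[:,None]
def cloud(s):
    K,d,R,t=cam(s);h,w=s['depth'].shape
    g=np.stack(np.meshgrid(np.arange(w),np.arange(h)),-1).reshape(-1,1,2).astype(float)
    p=cv2.undistortPoints(g,K,d).reshape(-1,2)
    D=s['depth'].reshape(-1,1)
    X=(np.c_[p,np.ones(len(p))]*D-t)@R
    X[D[:,0]==0]=np.nan
    return X.reshape(h,w,3)
def proj(s,X):
    K,d,R,t=cam(s);return cv2.projectPoints(np.array(X,float).reshape(-1,1,3),cv2.Rodrigues(R)[0],t,K,d)[0].reshape(-1,2)
def save(n,im): cv2.imwrite('pics/'+n+'.png',im[...,::-1])
E
python3 - <<'E'
from h import *
for n in('top','scene'):
    s=snapshot(n);save(n+'0',s['img']);K,d,R,t=cam(s);print(n,s['fx'],-R.T@t,d)
    np.save(n+'0.npy',s,allow_pickle=True)
print(sensors.observe())
E
```

```text
top 442.3310236644845 [ 325.3380755   -14.40618792 1276.14414317] [0.04927452 0.         0.         0.         0.        ]
scene 422.00117255826416 [927.5893154  564.94485474 935.28679146] [0.03454105 0.         0.         0.         0.        ]
{'clock': 0.1, 'joint_pos': array([-1.46209313e+00,  2.21145998e-01,  1.52754204e+00,  8.35963468e-06,
        1.39470682e+00, -1.26115249e-01]), 'dq': array([ 4.07847136e-04, -2.11957071e-03, -2.55230978e-03,  2.02656882e-03,
       -1.02729040e-03,  5.35715416e-05]), 'effort': array([ 1.18131924e-03, -4.95944810e+01, -3.88519478e+01,  7.00809108e-02,
        5.14900556e-02, -5.21915354e-05]), 'tool_pos': array([ 145.34256976, -607.26652152,  221.523444  ]), 'eef_rot': array([-1.7014769 ,  1.5689941 ,  1.67493272]), 'wrist_force': array([ 0.25611875,  0.41633489, -0.12541953]), 'ft_torque': array([-0.04699475, -0.0156768 , -0.01513034]), 'width': 86.91315711847676}
```

View pics/top0.png

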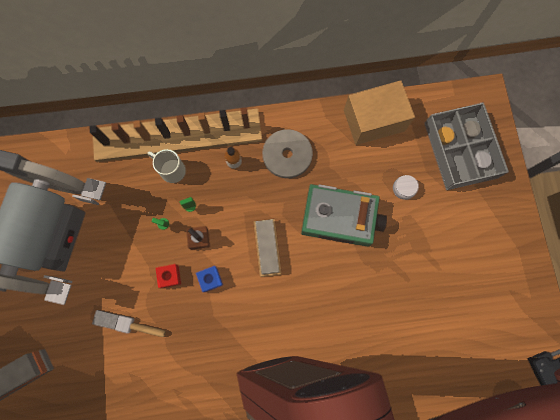

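View pics/scene0.png

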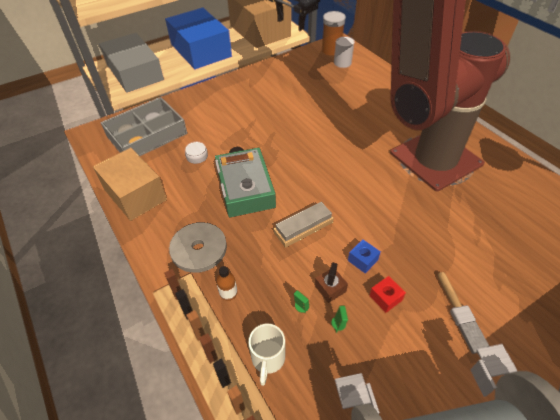

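The top view shows the key in its block near (198,238), the dust box centred near (342,214), and the lock at (324,210). The scene view shows the same key at (332,275) and the lock at (247,185). Next I'll measure these in both views.

Run:
```python
from h import *
S={n:np.load(n+'0.npy',allow_pickle=True).item() for n in('top','scene')}
T,C=S['top'],S['scene']
crop=lambda s,u,v,a,b:cv2.resize(s['img'][v-a:v+a,u-a:u+a],(b,b),interpolation=cv2.INTER_CUBIC)
save('crops',np.vstack([np.hstack([crop(T,198,238,18,300),crop(T,322,210,18,300)]),np.hstack([crop(C,331,278,24,300),crop(C,247,187,24,300)])]))
def rect(P): 
    m=cv2.minAreaRect(P[:,:2].astype(np.float32));return [np.round(q,1) for q in m]
for n,s in S.items():
    X=cloud(s);P=X.reshape(-1,3);P=P[np.isfinite(P[:,0])]
    k0=onplane(T,[198,238],40)[0];l0=onplane(T,[324,210],79)[0]; b0=onplane(T,[342,214],64)[0]
    print(n,'k0',k0.round(),'l0',l0.round(),b0.round())
    near=lambda c,r,a,b:P[(np.hypot(P[:,0]-c[0],P[:,1]-c[1])<r)&(P[:,2]>a)&(P[:,2]<b)]
    for nm,c,r_,a,b in(('bench',k0,120,-15,15),('blocktop',k0,45,34,43),('collar',k0,40,43,52),('handletop',k0,45,88,103),('handle',k0,45,55,103),('boxtop',b0,150,56,72),('head',l0,40,73,86)):
        Q=near(c,r_,a,b)
        if len(Q)>4: print(' ',nm,len(Q),np.median(Q,0).round(1),'rect',rect(Q))
```

```text
top k0 [550. 185.  40.] l0 [ 574. -175.   79.] [ 559. -225.   64.]
  bench 4398 [547.5 176.7  -1.1] rect [array([551.1, 183. ]), array([238.7, 235.2]), np.float64(40.7)]
  blocktop 265 [549.  185.9  39.1] rect [array([556., 189.]), array([57.2, 56.8]), np.float64(0.3)]
  collar 47 [554.6 184.5  44.7] rect [array([555.8, 188.5]), array([50.7, 51.5]), np.float64(82.0)]
  handletop 61 [555.8 187.9  93.6] rect [array([556.3, 188.5]), array([35.8, 11.3]), np.float64(37.9)]
  handle 77 [552.5 185.8  92.7] rect [array([555.8, 188.1]), array([37. , 11.7]), np.float64(37.1)]
  boxtop 3170 [ 560.  -218.1   64.1] rect [array([ 558.8, -237. ]), array([227.8, 142.8]), np.float64(71.9)]
  head 73 [ 577.7 -174.6   78. ] rect [array([ 578.1, -175. ]), array([26.6, 26.6]), np.float64(31.2)]
scene k0 [550. 185.  40.] l0 [ 574. -175.   79.] [ 559. -225.   64.]
  bench 5026 [554.7 198.6   0.8] rect [array([553.1, 185.2]), array([232.6, 239.5]), np.float64(13.4)]
  blocktop 323 [565.  197.4  40.4] rect [array([556.5, 188.1]), array([57.4, 58.5]), np.float64(0.2)]
  collar 87 [558.5 193.1  45.1] rect [array([558.1, 189. ]), array([46.5, 55. ]), np.float64(88.6)]
  handletop 88 [558.8 189.4  94.9] rect [array([557.5, 187.7]), array([35.9, 14.2]), np.float64(38.9)]
  handle 142 [564.9 193.5  92.6] rect [array([557.9, 188.1]), array([36.9, 14.2]), np.float64(38.9)]
  boxtop 2188 [ 570.7 -205.9   65.3] rect [array([ 561.8, -233.6]), array([228.3, 141.8]), np.float64(72.0)]
  head 76 [ 580.4 -172.9   78.9] rect [array([ 579.6, -175.5]), array([31.9, 25.4]), np.float64(60.3)]
```

View pics/crops.png

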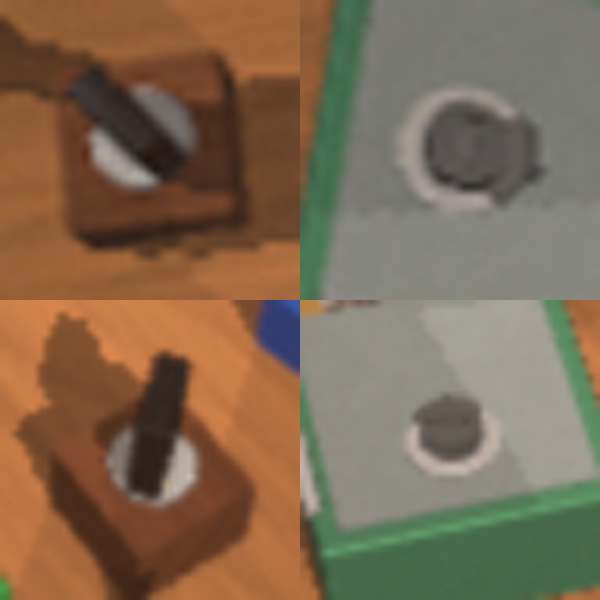

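The crops show the handle at about 38° in the world and its block upright. The lock ring is clear in both views, with a faint slot line in the lower-right crop running left to right. Next I'll refine the lock centre, the box yaw and the slot.

```bash
cat >> h.py <<'E'
from scipy.spatial.transform import Rotation as Rot
def st():
    o=sensors.observe();R=Rot.from_euler('xyz',o['eef_rot']).as_matrix()
    print('t',round(o['clock'],2),'tcp',o['tool_pos'].round(2),'x',R[:,0].round(4),'y_ang',round(np.degrees(np.arctan2(R[1,1],R[0,1])),2),'w',round(o['width'],2),'F',o['wrist_force'].round(2),'M',o['ft_torque'].round(3),'q',o['joint_pos'].round(3));return o,R
E
python3 - <<'E'
from h import *
S={n:np.load(n+'0.npy',allow_pickle=True).item() for n in('top','scene')}
up={}
for n,s in S.items():
    im=s['img'];hsv=cv2.cvtColor(im,cv2.COLOR_RGB2HSV)
    # box: green mask outer contour, projected to z=64
    m=cv2.inRange(hsv,(60,60,30),(90,255,255));nl,lab,stt,ce=cv2.connectedComponentsWithStats(m);i=1+np.argmax(stt[1:,4])
    X=cloud(s);P=X[(lab==i)&(X[...,2]>58)&(X[...,2]<70)];rc=cv2.minAreaRect(P[:,:2].astype(np.float32));print(n,'green rim',len(P),np.round(rc[0],1),np.round(rc[1],1),round(rc[2],2))
    # rectified orthographic patches at z=67 (disc) and 79 (head), 0.5mm/px, centre 579,-175
    for z,half in((67,35),(79,20)):
        g=np.arange(-half,half+.1,.5);gx,gy=np.meshgrid(579+g[::-1],-175-g,indexing='ij')
        uv=proj(s,np.stack([gx,gy,gx*0+z],-1)).reshape(gx.shape+(2,)).astype(np.float32)
        up[n,z]=cv2.remap(im,uv[...,0],uv[...,1],cv2.INTER_CUBIC)
    gr=up[n,67].min(2).astype(int); g2=cv2.cvtColor(up[n,67],cv2.COLOR_RGB2HSV)
    dx=np.array([[579+35-.5*a,-175+35-.5*b] for a,b in np.argwhere(gr>np.percentile(gr,97))]);print(' bright',cv2.minEnclosingCircle(dx.astype(np.float32)))
    Xh=X.reshape(-1,3);d=np.hypot(Xh[:,0]-579,Xh[:,1]+175)
    Q=Xh[(d<11)];print(' head z',np.round(np.nanpercentile(Q[:,2],[0,10,30,50,90]),1))
    L=Q[Q[:,2]<75];print(np.round(L,1).tolist()[:30])
rs=lambda i:cv2.resize(i,(300,300),interpolation=cv2.INTER_CUBIC)
e=lambda i:cv2.cvtColor(cv2.normalize(cv2.cvtColor(i,cv2.COLOR_RGB2GRAY),None,0,255,cv2.NORM_MINMAX),cv2.COLOR_GRAY2RGB)
hd=lambda i:np.clip((i.astype(float)-50)*3,0,255).astype(np.uint8)
save('lock',np.vstack([np.hstack([rs(up[n,67]),rs(hd(up[n,79]))]) for n in S]))
st()
E
```

```text
top green rim 605 [ 561. -222.] [197.6 136.5] 71.97
 bright ((577.8102416992188, -174.4107208251953), 20.426877975463867)
 head z [62.1 66.5 75.8 77.6 81.1]
[[587.7, -178.6, 66.3], [586.6, -181.0, 69.3], [584.9, -178.2, 66.0], [584.4, -180.9, 66.6], [582.6, -178.2, 63.3], [580.0, -177.9, 62.1], [576.3, -173.8, 68.2], [576.3, -176.9, 66.3], [573.8, -173.6, 66.7]]
scene green rim 309 [ 567.6 -215.6] [190.5 134.4] 71.72
 bright ((579.2050170898438, -173.73936462402344), 20.243091583251953)
 head z [73.5 75.2 77.3 78.9 81.5]
[[584.5, -181.9, 74.8], [579.4, -179.5, 73.9], [575.1, -175.7, 74.8], [572.2, -175.2, 73.5]]
t 0.1 tcp [ 145.34 -607.27  221.52] x [-2.0e-04  1.8e-03 -1.0e+00] y_ang -76.55 w 86.91 F [ 0.26  0.42 -0.13] M [-0.047 -0.016 -0.015] q [-1.462  0.221  1.528  0.     1.395 -0.126]
```

View pics/lock.png

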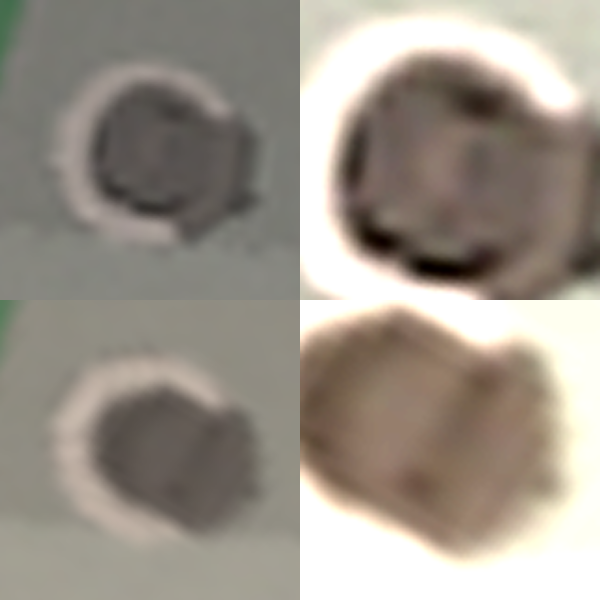

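The lock centre comes out at about (578.4, −174.7). The slot's low-depth points run at about −20° to −29°, while the box's x axis is at −18°. The key is at (557, 188.3) with yaw 38.5°. Joint 6 has room for the turn if the jaw is at +128.5°. Moving now.

Call:
servo_tool --plan '[{"y":-2.8,"z":-2.4},{"y":-2.8,"z":-2.4},{"y":-2.8,"z":-2.4},{"y":-2.8,"z":-2.4},{"y":-2.8,"z":-2.4},{"y":-2.8,"z":-2.4},{"y":-2.8,"z":-2.4},{"y":-2.8,"z":-2.4},{"y":-2.8,"z":-2.4},{"y":-2.8,"z":-2.4},{"y":-2.8,"z":-2.4},{"y":-2.8,"z":-2.4},{"y":-2.8,"z":-2.4},{"y":-2.8,"z":-2.4},{"y":-2.8,"z":-2.4},{"y":-2.8,"z":-2.4},{"y":-2.8,"z":-2.4},{"y":-2.8,"z":-2.4},{"y":-2.8,"z":-2.4},{"y":-2.8,"z":-2.4}]' --gripper 0

```text
invalid input at $.plan[0]: expected keys x, y, z, yaw
```

Call:
servo_tool --plan '[{"yaw":-7},{"yaw":-7},{"yaw":-7},{"yaw":-7},{"yaw":-7},{"yaw":-7},{"yaw":-7},{"yaw":-7},{"yaw":-7},{"yaw":-7},{"yaw":-7},{"yaw":-7},{"yaw":-7},{"yaw":-7},{"yaw":-7},{"yaw":-7},{"yaw":-7},{"yaw":-7},{"yaw":-7},{"yaw":-7}]'

```text
invalid input at $.plan[0]: expected keys x, y, z, yaw
```

```bash
cat >> h.py <<'E'
def to(x,y,z,ya):
    "print remaining move in tool axes (cm) and yaw (deg)"
    o,R=st();d=R.T@(np.array([x,y,z])-o['tool_pos'])/10
    a=np.degrees(np.arctan2(R[1,1],R[0,1]));print('move cm x,y,z',d.round(3),'yaw',round(((a-ya)+180)%360-180,2))
E
python3 -c "
from h import *
to(557,188.3,222,128.5)"
```

```text
t 0.1 tcp [ 145.34 -607.27  221.52] x [-2.0e-04  1.8e-03 -1.0e+00] y_ang -76.55 w 86.91 F [ 0.26  0.42 -0.13] M [-0.047 -0.016 -0.015] q [-1.462  0.221  1.528  0.     1.395 -0.126]
move cm x,y,z [  0.087 -67.796 -58.546] yaw 154.95
```

All four keys are required in each row.

Call:
servo_tool --plan '[{"x":0,"y":-2.8,"z":-2.4,"yaw":0},{"x":0,"y":-2.8,"z":-2.4,"yaw":0},{"x":0,"y":-2.8,"z":-2.4,"yaw":0},{"x":0,"y":-2.8,"z":-2.4,"yaw":0},{"x":0,"y":-2.8,"z":-2.4,"yaw":0},{"x":0,"y":-2.8,"z":-2.4,"yaw":0},{"x":0,"y":-2.8,"z":-2.4,"yaw":0},{"x":0,"y":-2.8,"z":-2.4,"yaw":0},{"x":0,"y":-2.8,"z":-2.4,"yaw":0},{"x":0,"y":-2.8,"z":-2.4,"yaw":0},{"x":0,"y":-2.8,"z":-2.4,"yaw":0},{"x":0,"y":-2.8,"z":-2.4,"yaw":0},{"x":0,"y":-2.8,"z":-2.4,"yaw":0},{"x":0,"y":-2.8,"z":-2.4,"yaw":0},{"x":0,"y":-2.8,"z":-2.4,"yaw":0},{"x":0,"y":-2.8,"z":-2.4,"yaw":0},{"x":0,"y":-2.8,"z":-2.4,"yaw":0},{"x":0,"y":-2.8,"z":-2.4,"yaw":0},{"x":0,"y":-2.8,"z":-2.4,"yaw":0},{"x":0,"y":-2.8,"z":-2.4,"yaw":0}]' --gripper 0

```text
clock: 1.77
tool_pos: [489.5, 77.3, 216.0]
eef_rot: [-1.475, 1.56, 1.888]
wrist_force: [0.9, -0.4, 0.3]
width: 86.8
```

Call:
servo_tool --plan '[{"x":0,"y":0,"z":0,"yaw":-7},{"x":0,"y":0,"z":0,"yaw":-7},{"x":0,"y":0,"z":0,"yaw":-7},{"x":0,"y":0,"z":0,"yaw":-7},{"x":0,"y":0,"z":0,"yaw":-7},{"x":0,"y":0,"z":0,"yaw":-7},{"x":0,"y":0,"z":0,"yaw":-7},{"x":0,"y":0,"z":0,"yaw":-7},{"x":0,"y":0,"z":0,"yaw":-7},{"x":0,"y":0,"z":0,"yaw":-7},{"x":0,"y":0,"z":0,"yaw":-7},{"x":0,"y":0,"z":0,"yaw":-7},{"x":0,"y":0,"z":0,"yaw":-7},{"x":0,"y":0,"z":0,"yaw":-7},{"x":0,"y":0,"z":0,"yaw":-7},{"x":0,"y":0,"z":0,"yaw":-7},{"x":0,"y":0,"z":0,"yaw":-7},{"x":0,"y":0,"z":0,"yaw":-7},{"x":0,"y":0,"z":0,"yaw":-7},{"x":0,"y":0,"z":0,"yaw":-7}]'

```text
clock: 3.43
tool_pos: [484.3, 87.8, 205.4]
eef_rot: [3.043, 1.545, 2.624]
wrist_force: [-0.5, -0.7, -0.3]
width: 87.4
```

```bash
python3 -c "
from h import *
to(557,188.3,222,128.5)"
```

```text
t 3.43 tcp [484.3   87.82 205.44] x [-0.0221  0.0126 -0.9997] y_ang 66.0 w 87.37 F [-0.53 -0.75 -0.26] M [ 0.003 -0.104 -0.014] q [ 0.01  -0.072  1.868  0.013  1.367 -1.145]
move cm x,y,z [-1.69  12.14   2.513] yaw -62.5
```

Call:
servo_tool --plan '[{"x":-0.1,"y":1.2,"z":0.25,"yaw":0},{"x":-0.1,"y":2.4,"z":0.5,"yaw":0},{"x":-0.1,"y":3,"z":0.6,"yaw":0},{"x":-0.1,"y":3,"z":0.6,"yaw":0},{"x":-0.1,"y":2,"z":0.4,"yaw":0},{"x":-0.1,"y":0.5,"z":0.1,"yaw":0}]'

```text
clock: 3.93
tool_pos: [558.5, 193.7, 208.9]
eef_rot: [3.091, 1.543, 2.655]
wrist_force: [-0.1, -0.6, 0.7]
width: 86.8
```

```bash
python3 -c "
from h import *
to(557,188.3,222,128.5)"
```

```text
t 3.93 tcp [558.47 193.69 208.86] x [-0.0246  0.013  -0.9996] y_ang 65.02 w 86.84 F [-0.06 -0.61  0.75] M [ 0.033 -0.196 -0.014] q [ 0.19   0.166  1.616  0.018  1.382 -0.948]
move cm x,y,z [-1.317 -0.549  0.058] yaw -63.48
```

Call:
servo_tool --plan '[{"x":0,"y":0,"z":0,"yaw":0},{"x":0,"y":0,"z":0,"yaw":0}]'

```text
clock: 4.1
tool_pos: [558.6, 195.5, 207.9]
eef_rot: [3.13, 1.542, 2.692]
wrist_force: [1.2, -0.0, 0.1]
width: 87.3
```

```bash
python3 -c "
from h import *
to(557,188.3,222,128.5)"
```

```text
t 4.1 tcp [558.56 195.48 207.88] x [-0.0263  0.0127 -0.9996] y_ang 64.94 w 87.3 F [ 1.2  -0.01  0.05] M [ 0.057 -0.154 -0.013] q [ 0.193  0.169  1.614  0.018  1.382 -0.944]
move cm x,y,z [-1.417 -0.717  0.121] yaw -63.56
```

Call:
servo_tool --plan '[{"x":-0.05,"y":-0.8,"z":0.1,"yaw":-7},{"x":-0.05,"y":0,"z":0,"yaw":-7},{"x":-0.05,"y":0,"z":0,"yaw":-7},{"x":-0.05,"y":0,"z":0,"yaw":-7},{"x":-0.05,"y":0,"z":0,"yaw":-7},{"x":-0.05,"y":0,"z":0,"yaw":-7},{"x":-0.05,"y":0,"z":0,"yaw":-7},{"x":-0.05,"y":0,"z":0,"yaw":-7},{"x":-0.05,"y":0,"z":0,"yaw":-6.5}]'

```text
clock: 4.85
tool_pos: [549.5, 178.5, 210.6]
eef_rot: [2.203, 1.536, 2.88]
wrist_force: [0.0, 0.2, 0.7]
width: 87.1
```

Run:
```python
from h import *
N=8
for n in('top','scene'):
    A=[snapshot(n) for _ in range(N)];s=A[0]
    D=np.array([a['depth'] for a in A]);D=np.where(D>0,D,np.nan);s['depth']=np.nan_to_num(np.nanmean(D,0)).astype(np.float32)
    s['img']=np.mean([a['img'] for a in A],0).astype(np.uint8)
    np.save(n+'1.npy',s,allow_pickle=True)
    X=cloud(s).reshape(-1,3);d=np.hypot(X[:,0]-578.4,X[:,1]+174.7)
    print(n,'depth std',np.nanmedian(np.nanstd(D,0)))
    H=X[(d<19)&(X[:,2]>76.5)];print(' head',len(H),cv2.minEnclosingCircle(H[:,:2].astype(np.float32)))
    L=X[(d<11.5)&(X[:,2]<75.5)];print(L.round(1).tolist())
    if len(L)>3:
        v=cv2.fitLine(L[:,:2].astype(np.float32),cv2.DIST_L2,0,.01,.01).ravel();print(' slot ang',np.degrees(np.arctan2(v[1],v[0])),v[2:])
    B=X[(np.hypot(X[:,0]-556.5,X[:,1]-188.3)<50)&(X[:,2]>86)&(X[:,2]<103)]
    if len(B)>10: print(' handle',cv2.minAreaRect(B[:,:2].astype(np.float32)))
to(557,188.3,222,128.5)
```

```text
top depth std 2.4314454
 head 71 ((578.12841796875, -175.94227600097656), 14.411606788635254)
[[587.6, -178.6, 66.8], [587.0, -181.2, 67.7], [584.8, -178.2, 66.4], [584.6, -181.0, 65.8], [582.0, -177.8, 66.2], [579.6, -174.5, 66.2], [579.0, -177.2, 67.2], [576.7, -174.1, 66.1], [576.2, -176.8, 67.1], [573.8, -173.6, 66.5]]
 slot ang -26.704927 [ 581.1175 -177.2958]
scene depth std 2.15339
 head 65 ((581.0413818359375, -174.75723266601562), 15.15446949005127)
[]
 handle ((557.1707763671875, 187.45260620117188), (35.920867919921875, 13.885251998901367), 38.95672607421875)
t 5.65 tcp [550.26 179.76 210.6 ] x [-0.0327  0.0092 -0.9994] y_ang 128.53 w 86.87 F [-0.05  0.25 -0.21] M [ 0.176 -0.136 -0.026] q [ 0.171  0.143  1.638  0.015  1.391 -2.076]
move cm x,y,z [-1.153  0.279  1.037] yaw 0.03
```

The slot is now clear in the averaged top depth, with its floor at z≈66.5 and an angle of about −26°. Descending on the handle.

Call:
servo_tool --plan '[{"x":2,"y":0,"z":0.5,"yaw":0},{"x":3.5,"y":-0.1,"z":0.5,"yaw":0},{"x":4,"y":0,"z":0.3,"yaw":0},{"x":3,"y":0,"z":0,"yaw":0},{"x":1.5,"y":0,"z":0,"yaw":0}]'

```text
clock: 6.07
tool_pos: [564.2, 190.2, 74.1]
eef_rot: [1.787, 1.551, 2.459]
wrist_force: [-0.7, -0.6, 0.1]
width: 87.2
```

Run:
```python
from h import *
to(556.6,188.3,54,128.5)
s=np.load('top1.npy',allow_pickle=True).item();X=cloud(s);P=X.reshape(-1,3);d=np.hypot(P[:,0]-578.4,P[:,1]+175.4)
P=P[d<10.5];lo=P[:,2]<72
for a in range(-40,-10,2):
    n=np.array([-np.sin(np.radians(a)),np.cos(np.radians(a))]);p=P[:,:2]@n-n@[578.4,-175.4]
    i=np.sort(p[lo]);o=p[~lo];mid=i.mean()
    print(a,'in',i[[0,-1]].round(2),'out below',o[o<mid].max().round(2),'out above',o[o>mid].min().round(2))
```

```text
t 6.07 tcp [564.16 190.16  74.12] x [-0.0151  0.0123 -0.9998] y_ang 128.52 w 87.16 F [-0.67 -0.56  0.11] M [ 0.112 -0.04   0.013] q [ 0.184  0.307  1.717  0.016  1.131 -2.066]
move cm x,y,z [ 2.02   0.287 -0.699] yaw 0.02
-40 in [-2.47  3.46] out below -1.67 out above 0.39
-38 in [-2.44  3.14] out below -1.98 out above 0.71
-36 in [-2.41  2.82] out below -2.29 out above 1.02
-34 in [-2.37  2.49] out below -2.5 out above 1.09
-32 in [-2.33  2.16] out below -2.59 out above 0.75
-30 in [-2.29  1.83] out below -2.68 out above 0.41
-28 in [-2.24  1.5 ] out below -2.76 out above 0.07
-26 in [-2.37  1.28] out below -2.69 out above -0.27
-24 in [-2.65  1.26] out below -2.44 out above -0.62
-22 in [-2.92  1.23] out below -0.96 out above 1.62
-20 in [-3.19  1.2 ] out below -1.3 out above 1.28
-18 in [-3.46  1.17] out below -1.64 out above 0.94
-16 in [-3.72  1.14] out below -1.45 out above 0.6
-14 in [-3.98  1.11] out below -1.19 out above 0.26
-12 in [-4.23  1.08] out below -2.64 out above -1.17
```

Call:
servo_tool --plan '[{"x":1,"y":0.2,"z":-0.5,"yaw":0},{"x":0.6,"y":0.1,"z":-0.2,"yaw":0}]'

```text
clock: 6.23
tool_pos: [553.9, 187.9, 53.7]
eef_rot: [1.975, 1.547, 2.648]
wrist_force: [-0.4, 0.6, 0.5]
width: 86.9
```

Run:
```python
from h import *
s=snapshot('scene')
to(556.6,188.3,54,128.5)
save('g1',cv2.resize(s['img'][190:340,250:410],(800,750))[:600])
```

```text
t 6.28 tcp [553.05 187.8   52.87] x [-0.0223  0.011  -0.9997] y_ang 128.51 w 87.02 F [-1.39 -0.66 -1.09] M [ 0.132 -0.091 -0.003] q [ 0.184  0.317  1.75   0.017  1.095 -2.067]
move cm x,y,z [-0.12  -0.18   0.308] yaw 0.01
```

Call:
servo_tool --plan '[{"x":-0.15,"y":-0.2,"z":0.3,"yaw":0},{"x":-0.05,"y":0,"z":0,"yaw":0},{"x":-0.05,"y":0,"z":0,"yaw":0},{"x":-0.05,"y":0,"z":0,"yaw":0}]' --gripper 255 --squeeze 20

```text
clock: 6.62
tool_pos: [559.6, 188.5, 60.1]
eef_rot: [1.838, 1.55, 2.51]
wrist_force: [0.4, 0.2, -0.2]
width: 68.2
```

Run:
```python
from h import *
to(556.6,188.3,54,128.5)
```

```text
t 6.62 tcp [559.62 188.5   60.11] x [-0.0165  0.0121 -0.9998] y_ang 128.5 w 68.19 F [ 0.43  0.21 -0.2 ] M [ 0.091 -0.106  0.034] q [ 0.183  0.316  1.735  0.017  1.104 -2.068]
move cm x,y,z [ 0.616  0.16  -0.245] yaw 0.0
```

Call:
servo_tool --plan '[{"x":0.2,"y":0.08,"z":-0.1,"yaw":0},{"x":0.2,"y":0.05,"z":-0.1,"yaw":0},{"x":0,"y":0,"z":0,"yaw":0},{"x":0,"y":0,"z":0,"yaw":0}]'

```text
clock: 6.95
tool_pos: [560.0, 188.8, 59.7]
eef_rot: [1.522, 1.554, 2.194]
wrist_force: [-1.4, 0.5, 0.0]
width: 41.5
```

Run:
```python
from h import *
to(556.6,188.3,54,128.5)
```

```text
t 6.95 tcp [559.95 188.82  59.71] x [-0.0096  0.0134 -0.9999] y_ang 128.5 w 41.53 F [-1.36  0.51  0.02] M [ 0.182 -0.181  0.022] q [ 0.183  0.312  1.741  0.017  1.096 -2.067]
move cm x,y,z [ 0.574  0.159 -0.295] yaw 0.0
```

Call:
servo_tool --plan '[{"x":0.3,"y":0.08,"z":-0.15,"yaw":0},{"x":0.25,"y":0.05,"z":-0.1,"yaw":0},{"x":0.15,"y":0,"z":0,"yaw":0}]'

```text
clock: 7.2
tool_pos: [557.2, 188.4, 52.7]
eef_rot: [1.471, 1.555, 2.143]
wrist_force: [-0.2, -0.1, 0.1]
width: 21.4
```

Run:
```python
from h import *
to(556.6,188.3,54,128.5)
```

```text
t 7.2 tcp [557.16 188.4   52.65] x [-0.0087  0.0135 -0.9999] y_ang 128.51 w 21.39 F [-0.17 -0.11  0.08] M [ 0.105 -0.079  0.043] q [ 0.183  0.316  1.752  0.017  1.08  -2.068]
move cm x,y,z [-0.134  0.029 -0.05 ] yaw 0.01
```

Well centred. Closing the last few mm.

Call:
servo_tool --plan '[{"x":0,"y":0,"z":0,"yaw":0},{"x":0,"y":0,"z":0,"yaw":0},{"x":0,"y":0,"z":0,"yaw":0}]'

```text
clock: 7.45
tool_pos: [556.6, 188.3, 52.0]
eef_rot: [1.542, 1.554, 2.214]
wrist_force: [-1.1, -1.1, 0.8]
width: 14.1
```

Run:
```python
from h import *
to(556.6,188.3,54,128.5)
```

```text
t 7.45 tcp [556.58 188.32  52.04] x [-0.01    0.0133 -0.9999] y_ang 128.51 w 14.09 F [-1.13 -1.12  0.82] M [ 0.096 -0.069 -0.007] q [ 0.183  0.316  1.753  0.017  1.08  -2.068]
move cm x,y,z [-0.196  0.     0.001] yaw 0.01
```

Gripped at width 14.1. Lifting, then yawing towards the slot angle.

Call:
servo_tool --plan '[{"x":-1.5,"y":0,"z":0,"yaw":0},{"x":-2.5,"y":0,"z":0,"yaw":0},{"x":-2.5,"y":0,"z":0,"yaw":0},{"x":-2.5,"y":0,"z":0,"yaw":4},{"x":-1,"y":0,"z":0,"yaw":7},{"x":0,"y":0,"z":0,"yaw":7},{"x":0,"y":0,"z":0,"yaw":7},{"x":0,"y":0,"z":0,"yaw":7},{"x":0,"y":0,"z":0,"yaw":7},{"x":0,"y":0,"z":0,"yaw":7},{"x":0,"y":0,"z":0,"yaw":7},{"x":0,"y":0,"z":0,"yaw":7},{"x":0,"y":0,"z":0,"yaw":4}]'

```text
clock: 8.53
tool_pos: [555.0, 186.2, 153.0]
eef_rot: [3.016, 1.55, 2.539]
wrist_force: [0.7, 0.4, -0.2]
width: 13.9
```

Run:
```python
from h import *
to(578.5,-175.2,155,64)
```

```text
t 8.53 tcp [554.98 186.22 152.96] x [-0.017   0.0117 -0.9998] y_ang 62.66 w 13.87 F [ 0.66  0.38 -0.18] M [ 0.115 -0.141  0.057] q [ 0.18   0.195  1.69   0.015  1.271 -0.918]
move cm x,y,z [ -0.668 -31.024  18.678] yaw -1.34
```

Call:
servo_tool --plan '[{"x":-0.05,"y":-2,"z":1.2,"yaw":0},{"x":-0.05,"y":-3.3,"z":2,"yaw":0},{"x":-0.05,"y":-3.4,"z":2.05,"yaw":0},{"x":-0.05,"y":-3.4,"z":2.05,"yaw":0},{"x":-0.05,"y":-3.4,"z":2.05,"yaw":0},{"x":-0.05,"y":-3.4,"z":2.05,"yaw":0},{"x":-0.05,"y":-3.4,"z":2.05,"yaw":0},{"x":-0.05,"y":-3.3,"z":2,"yaw":0},{"x":-0.05,"y":-2,"z":1.2,"yaw":0},{"x":-0.05,"y":-1,"z":0.6,"yaw":0},{"x":0,"y":0,"z":0,"yaw":0}]'

```text
clock: 9.45
tool_pos: [574.7, -159.6, 149.9]
eef_rot: [3.029, 1.547, 2.553]
wrist_force: [-0.1, 1.6, -1.2]
width: 13.7
```

Run:
```python
from h import *
to(578.5,-175.2,135,64)
```

```text
t 9.45 tcp [ 574.7  -159.57  149.95] x [-0.0195  0.013  -0.9997] y_ang 62.7 w 13.69 F [-0.1   1.62 -1.25] M [ 0.056 -0.218 -0.01 ] q [-0.405  0.231  1.654  0.004  1.279 -1.501]
move cm x,y,z [ 1.467 -1.218  1.089] yaw -1.3
```

Call:
servo_tool --plan '[{"x":0.8,"y":-0.7,"z":0.6,"yaw":-1.3},{"x":0.5,"y":-0.4,"z":0.4,"yaw":0},{"x":0,"y":0,"z":0,"yaw":0}]'

```text
clock: 9.7
tool_pos: [578.5, -171.6, 135.9]
eef_rot: [2.944, 1.546, 2.49]
wrist_force: [-0.3, -0.0, -1.5]
width: 13.9
```

Run:
```python
from h import *
A=[snapshot('scene') for _ in range(6)];s=A[0];im=np.mean([a['img'] for a in A],0).astype(np.uint8)
o,R=st();to(578.5,-175,131,64)
tip=o['tool_pos']+R@[44,0,0]*1.0
kx=-R[:,2] # candidate key x
col=o['tool_pos']+R@[12,0,0]
pts=[tip,tip+8*R[:,2],tip-8*R[:,2],col,o['tool_pos']]
uv=proj(s,pts);print('pred uv tip,blade ends,collar bottom',uv.round(1).tolist(),tip.round(1))
print('lock uv',proj(s,[[578.5,-175,79],[578.5,-175,67]]).round(1).tolist())
u,v=proj(s,[[578.5,-175,95]])[0].astype(int)
save('hov1',cv2.resize(im[v-40:v+40,u-50:u+50],(750,600),interpolation=cv2.INTER_CUBIC));print('origin',u-50,v-40,'x7.5')
np.save('hov.npy',{'img':im,**{k:s[k] for k in s if k!='img'}},allow_pickle=True)
```

```text
t 10.0 tcp [ 579.15 -171.51  137.53] x [-0.0179  0.0141 -0.9997] y_ang 64.07 w 13.79 F [ 1.48 -0.76 -0.88] M [ 0.064 -0.157  0.053] q [-0.422  0.26   1.644  0.006  1.26  -1.542]
t 10.0 tcp [ 579.15 -171.51  137.53] x [-0.0179  0.0141 -0.9997] y_ang 64.07 w 13.79 F [ 1.48 -0.76 -0.88] M [ 0.064 -0.157  0.053] q [-0.422  0.26   1.644  0.006  1.26  -1.542]
move cm x,y,z [ 0.65  -0.345  0.109] yaw 0.07
pred uv tip,blade ends,collar bottom [[247.3, 178.9], [244.4, 179.2], [250.2, 178.5], [246.2, 170.6], [245.7, 167.4]] [ 578.4 -170.9   93.5]
lock uv [[246.9, 181.6], [247.3, 184.5]]
origin 196 137 x7.5
```

View pics/hov1.png

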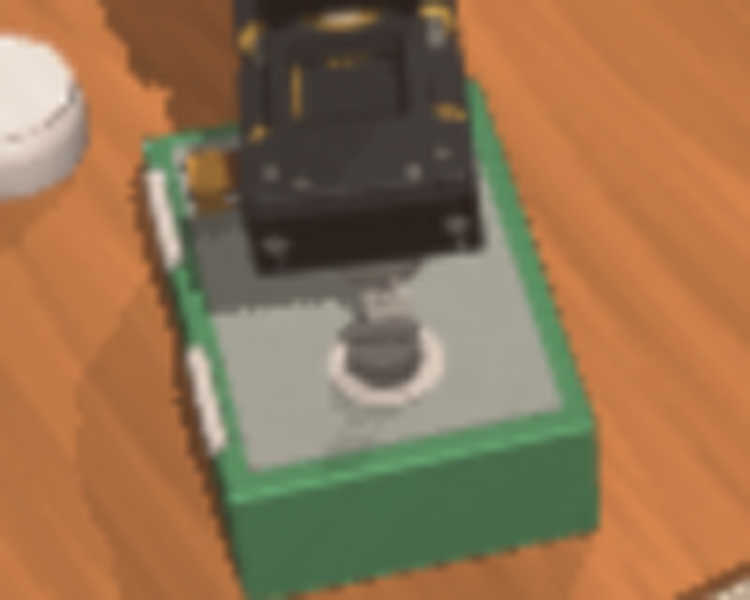

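The hover view shows the shank at (385,295) and the blade just behind the head, which matches the predicted tip pixel. The slot line runs from (350,350) to (420,340). The ring looks about 1 px nearer the camera than I assumed, so I'll fit the ring edge in both views.

Run:
```python
from h import *
from scipy.ndimage import gaussian_filter1d
from scipy.optimize import least_squares
for f in('top1','scene1','scene0','hov'):
    s=np.load(f+'.npy',allow_pickle=True).item();g=cv2.cvtColor(s['img'],cv2.COLOR_RGB2GRAY).astype(np.float32)
    c=np.array([578.5,-174.5])
    for it in range(3):
        P=[];th=np.radians(np.arange(0,360,4));rr=np.arange(15,28,.25)
        for t in th:
            X=np.c_[c[0]+rr*np.cos(t),c[1]+rr*np.sin(t),0*rr+67];uv=proj(s,X).astype(np.float32)
            v=gaussian_filter1d(cv2.remap(g,uv[None,:,0],uv[None,:,1],cv2.INTER_CUBIC)[0],3)
            d=np.gradient(v)/.25;sel=(rr>18)&(rr<26);j=np.argmin(np.where(sel,d,0))
            if d[j]<-3: P.append([*X[j,:2],d[j]])
        P=np.array(P)
        q=least_squares(lambda p:np.hypot(P[:,0]-p[0],P[:,1]-p[1])-p[2],[*c,22],loss='soft_l1',f_scale=.5);c=q.x[:2]
    a=np.degrees(np.arctan2(P[:,1]-c[1],P[:,0]-c[0]))
    # head dark edge on far side (top face z=79)
    print(f,'ring',q.x.round(2),len(P),'res',np.median(np.abs(q.fun)).round(2),'ang cover',np.histogram(a,8,(-180,180))[0])
# hover: shank position
s=np.load('hov.npy',allow_pickle=True).item()
g=cv2.cvtColor(s['img'],cv2.COLOR_RGB2GRAY)
print(g[168:190,238:258])
```

```text
top1 ring [ 578.45 -174.45   21.26] 84 res 0.38 ang cover [ 8 10  9 11 12 11 11 12]
scene1 ring [ 579.45 -174.5    21.61] 64 res 0.33 ang cover [ 5  0  3 12 11 11 11 11]
scene0 ring [ 579.35 -174.41   21.59] 64 res 0.42 ang cover [ 4  0  3 11 12 11 11 12]
hov ring [ 579.41 -174.58   21.67] 66 res 0.34 ang cover [ 5  2  3 12 11 11 11 11]
[[ 36  36  36  36  36  36  35  35  36  36  36  36  36  36  36  36  37  40
   52  59]
 [ 37  36  36  36  36  37  36  36  36  37  36  36  37  37  36  37  37  39
   49  72]
 [ 36  37  37  36  36  36  36  37  36  37  38  38  40  41  46  55  61  67
   76  95]
 [ 37  37  38  39  40  42  43  46  49  51  54  57  61  65  89 115 129 142
  151 157]
 [ 51  54  57  59  64  71  75  82  88  94  96  96  94  97 133 156 160 161
  161 163]
 [ 91  96  96  91  93  96  96  98  98  99 103  97  98 127 156 162 162 162
  162 162]
 [100 100 100  99  94  90  91  93  91  95 122 122 136 158 162 162 163 163
  162 163]
 [100 100 100 100 100  98 105 115 108 108 131 163 165 163 163 163 165 163
  163 162]
 [103 108 110 102 103 103 127 148 136 145 147 162 164 164 164 164 164 164
  163 1
[... 409 characters left out ...]
 168 163
  162 162]
 [161 162 164 140 108  89  88  88  91  92  95  88  95 115 175 198 184 167
  163 163]
 [161 164 179 190 126 105 104 104 105 105 106 105 104 110 165 199 195 170
  163 163]
 [161 169 196 195 118 103 104 106 106 106 106 104  96  96 149 197 202 171
  163 162]
 [163 172 197 182 112  90  94  99 103 104  96  94  86 100 168 200 202 171
  163 161]
 [163 172 195 180 124  91  85  85  85  86  84  84  83 124 191 203 202 170
  161 161]
 [162 164 171 180 175 140 104  88  84  84  83  91 111 168 200 200 182 165
  160 160]
 [162 160 147 171 181 178 156 124 107 106 118 138 174 198 198 188 168 161
  160 159]
 [162 161 147 143 169 179 179 178 177 179 179 178 181 189 169 165 163 161
  160 160]]
```

Run:
```python
from h import *
s=np.load('hov.npy',allow_pickle=True).item()
c=np.array([578.7,-174.3,79])
for a in(-18,-22,-26,-30,-34):
    d=np.array([np.cos(np.radians(a)),np.sin(np.radians(a)),0]);u=proj(s,[c-7*d,c+7*d]);e=u[1]-u[0];print(a,u.round(2).tolist(),'slope',round(e[1]/e[0],3))
to(578.7+.9,-174.3-.6,130,64)
```

```text
-18 [[249.46, 181.29], [244.55, 182.27]] slope -0.199
-22 [[249.49, 181.41], [244.52, 182.15]] slope -0.147
-26 [[249.51, 181.54], [244.51, 182.02]] slope -0.096
-30 [[249.52, 181.67], [244.5, 181.89]] slope -0.045
-34 [[249.51, 181.79], [244.51, 181.76]] slope 0.006
t 10.0 tcp [ 579.15 -171.51  137.53] x [-0.0179  0.0141 -0.9997] y_ang 64.07 w 13.79 F [ 1.48 -0.76 -0.88] M [ 0.064 -0.157  0.053] q [-0.422  0.26   1.644  0.006  1.26  -1.542]
move cm x,y,z [ 0.748 -0.288  0.205] yaw 0.07
```

Call:
servo_tool --plan '[{"x":0.4,"y":-0.2,"z":0.15,"yaw":1.5},{"x":0.4,"y":-0.1,"z":0.05,"yaw":0},{"x":0.1,"y":0,"z":0,"yaw":0}]'

```text
clock: 10.25
tool_pos: [580.3, -174.2, 129.1]
eef_rot: [2.927, 1.55, 2.447]
wrist_force: [-0.2, -0.6, -0.5]
width: 14.1
```

```bash
cat >> h.py <<'E'
def tip(lx=578.7,ly=-174.3,lz=79,ang=None):
    "tip relative to the lock, in world and as a tool-axis move (cm)"
    o,R=st();p=o['tool_pos']+44*R[:,0];e=np.array([lx,ly,lz])-p
    print('tip-lock',(-e).round(2),'move cm',(R.T@e/10).round(3),'key ang',round(np.degrees(np.arctan2(R[1,1],R[0,1]))-90,2))
E
python3 -c "
from h import *
tip();snapshot('scene');tip()"
```

```text
t 10.25 tcp [ 580.31 -174.22  129.07] x [-0.0159  0.0132 -0.9998] y_ang 62.49 w 14.1 F [-0.16 -0.55 -0.46] M [ 0.031 -0.129 -0.003] q [-0.425  0.271  1.647  0.006  1.243 -1.518]
tip-lock [0.91 0.66 6.08] move cm [ 0.609 -0.103 -0.038] key ang -27.51
t 10.3 tcp [ 580.22 -174.18  129.  ] x [-0.0161  0.0134 -0.9998] y_ang 62.49 w 14.14 F [-0.09 -0.12 -1.33] M [ 0.088 -0.157 -0.003] q [-0.425  0.271  1.647  0.006  1.243 -1.518]
tip-lock [0.81 0.71 6.01] move cm [ 0.601 -0.103 -0.027] key ang -27.51
```

Call:
servo_tool --plan '[{"x":0.25,"y":-0.1,"z":-0.03,"yaw":0},{"x":0.2,"y":0,"z":0,"yaw":0}]'

```text
clock: 10.47
tool_pos: [579.5, -175.0, 124.4]
eef_rot: [2.923, 1.55, 2.443]
wrist_force: [0.2, 0.2, -0.8]
width: 13.9
```

```bash
python3 -c "
from h import *
tip()"
```

```text
t 10.47 tcp [ 579.5  -174.98  124.4 ] x [-0.0158  0.0133 -0.9998] y_ang 62.49 w 13.88 F [ 0.17  0.19 -0.77] M [ 0.049 -0.121  0.005] q [-0.427  0.275  1.652  0.006  1.234 -1.519]
tip-lock [ 0.11 -0.1   1.41] move cm [ 0.141  0.003 -0.012] key ang -27.51
```

Call:
servo_tool --plan '[{"x":0.15,"y":0,"z":0,"yaw":0},{"x":0.15,"y":0,"z":0,"yaw":0},{"x":0.15,"y":0,"z":0,"yaw":0}]'

```text
clock: 10.72
tool_pos: [579.1, -175.0, 119.1]
eef_rot: [2.926, 1.55, 2.446]
wrist_force: [0.7, 0.2, -0.9]
width: 14.0
```

```bash
python3 -c "
from h import *
tip()"
```

```text
t 10.72 tcp [ 579.13 -175.03  119.06] x [-0.0163  0.0136 -0.9998] y_ang 62.46 w 13.97 F [ 0.65  0.23 -0.88] M [ 0.056 -0.205  0.   ] q [-0.427  0.281  1.656  0.006  1.225 -1.519]
tip-lock [-0.29 -0.14 -3.93] move cm [-0.393  0.027  0.011] key ang -27.54
```

The blade is 3.9 mm below the head top with no force, so it is entering. Going deeper, to about −9 mm, clear of the slot floor.

Call:
servo_tool --plan '[{"x":0.15,"y":0.01,"z":0.01,"yaw":0},{"x":0.15,"y":0.01,"z":0,"yaw":0},{"x":0.15,"y":0,"z":0,"yaw":0}]'

```text
clock: 10.97
tool_pos: [579.2, -174.8, 114.0]
eef_rot: [2.927, 1.55, 2.446]
wrist_force: [0.7, 0.5, -0.0]
width: 13.8
```

Run:
```python
from h import *
A=[snapshot('scene') for _ in range(3)];im=np.mean([a['img'] for a in A],0).astype(np.uint8)
tip()
save('ins',cv2.resize(im[147:203,212:282],(750,600),interpolation=cv2.INTER_CUBIC))
```

```text
t 11.12 tcp [ 579.1  -174.8   113.98] x [-0.0166  0.0137 -0.9998] y_ang 62.46 w 13.53 F [-0.02  0.04 -0.89] M [ 0.042 -0.173  0.015] q [-0.427  0.286  1.66   0.006  1.217 -1.519]
tip-lock [-0.33  0.1  -9.01] move cm [-0.901  0.011  0.015] key ang -27.54
```

View pics/ins.png

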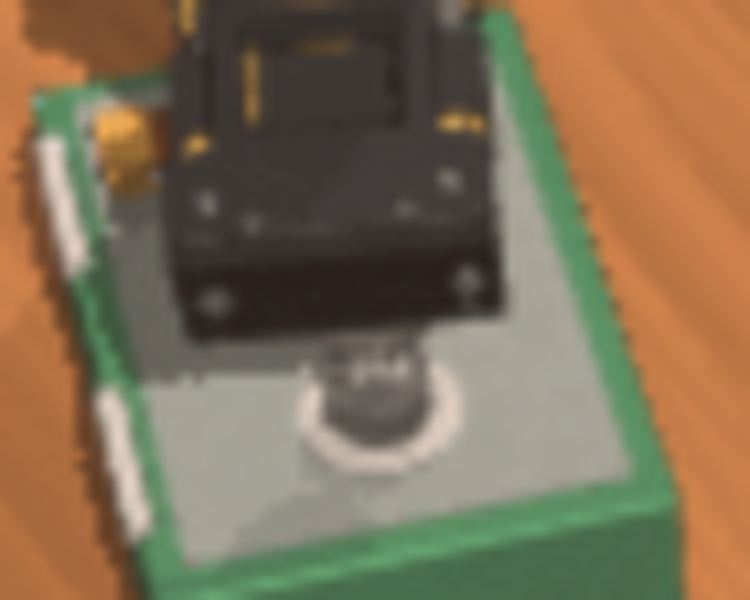

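The blade sits in the slot at (375,370), with no contact force. Turning clockwise now, with checks along the way.

Call:
servo_tool --plan '[{"x":0,"y":0,"z":0,"yaw":3},{"x":0,"y":0,"z":0,"yaw":4},{"x":0,"y":0,"z":0,"yaw":4},{"x":0,"y":0,"z":0,"yaw":4},{"x":0,"y":0,"z":0,"yaw":4}]'

```text
clock: 11.53
tool_pos: [579.3, -174.7, 114.1]
eef_rot: [-3.015, 1.549, 2.444]
wrist_force: [-0.0, -0.2, -1.5]
width: 13.7
```

```bash
python3 -c "
from h import *
tip()"
```

```text
t 11.53 tcp [ 579.28 -174.7   114.12] x [-0.0163  0.0137 -0.9998] y_ang 42.78 w 13.74 F [-0.04 -0.21 -1.49] M [ 0.007 -0.156  0.105] q [-0.426  0.286  1.659  0.006  1.217 -1.175]
tip-lock [-0.13  0.2  -8.87] move cm [-0.888 -0.006  0.005] key ang -47.22
```

Call:
servo_tool --plan '[{"x":0,"y":0,"z":0,"yaw":4},{"x":0,"y":0,"z":0,"yaw":4},{"x":0,"y":0,"z":0,"yaw":4},{"x":0,"y":0,"z":0,"yaw":4},{"x":0,"y":0,"z":0,"yaw":4},{"x":0,"y":0,"z":0,"yaw":4}]'

```text
clock: 12.03
tool_pos: [579.4, -174.6, 114.1]
eef_rot: [-2.57, 1.55, 2.45]
wrist_force: [0.6, 0.5, -1.6]
width: 13.8
```

```bash
python3 -c "
from h import *
tip()"
```

```text
t 12.03 tcp [ 579.38 -174.58  114.11] x [-0.0162  0.0134 -0.9998] y_ang 17.61 w 13.83 F [ 0.57  0.49 -1.61] M [-0.049 -0.119  0.088] q [-0.426  0.286  1.659  0.006  1.216 -0.735]
tip-lock [-0.03  0.31 -8.88] move cm [-0.888 -0.017  0.015] key ang -72.39
```

Call:
servo_tool --plan '[{"x":0,"y":0,"z":0,"yaw":4},{"x":0,"y":0,"z":0,"yaw":4},{"x":0,"y":0,"z":0,"yaw":4},{"x":0,"y":0,"z":0,"yaw":4},{"x":0,"y":0,"z":0,"yaw":4},{"x":0,"y":0,"z":0,"yaw":4}]'

```text
clock: 12.53
tool_pos: [579.5, -174.5, 114.1]
eef_rot: [-2.126, 1.55, 2.455]
wrist_force: [0.5, -0.4, -1.7]
width: 13.7
```

```bash
python3 -c "
from h import *
tip()"
```

```text
t 12.53 tcp [ 579.52 -174.45  114.11] x [-0.016   0.0131 -0.9998] y_ang -7.55 w 13.71 F [ 0.45 -0.4  -1.73] M [-0.052 -0.129  0.127] q [-0.426  0.286  1.659  0.006  1.216 -0.296]
tip-lock [ 0.11  0.43 -8.88] move cm [-0.888 -0.021  0.034] key ang -97.55
```

Call:
servo_tool --plan '[{"x":0,"y":-0.02,"z":0.02,"yaw":3},{"x":0,"y":0,"z":0,"yaw":3},{"x":0,"y":0,"z":0,"yaw":2}]'

```text
clock: 12.78
tool_pos: [579.6, -174.5, 114.1]
eef_rot: [-1.997, 1.551, 2.435]
wrist_force: [0.5, -0.5, -1.7]
width: 13.8
```

```bash
python3 -c "
from h import *
tip()"
```

```text
t 12.78 tcp [ 579.57 -174.48  114.12] x [-0.0154  0.0132 -0.9998] y_ang -16.05 w 13.8 F [ 0.53 -0.52 -1.7 ] M [-0.092 -0.116  0.085] q [-0.426  0.286  1.66   0.006  1.215 -0.148]
tip-lock [ 0.19  0.4  -8.87] move cm [-0.887 -0.024  0.036] key ang -106.05
```

Call:
servo_tool --plan '[{"x":0,"y":0,"z":0,"yaw":1.5},{"x":0,"y":0,"z":0,"yaw":1}]'

```text
clock: 12.95
tool_pos: [579.6, -174.4, 114.1]
eef_rot: [-1.945, 1.551, 2.44]
wrist_force: [-0.6, -0.6, -1.2]
width: 13.9
```

```bash
python3 -c "
from h import *
tip()"
```

```text
t 12.95 tcp [ 579.58 -174.45  114.13] x [-0.0154  0.013  -0.9998] y_ang -18.72 w 13.91 F [-0.6  -0.63 -1.2 ] M [-0.044 -0.13   0.119] q [-0.426  0.286  1.66   0.006  1.215 -0.101]
tip-lock [ 0.2   0.43 -8.86] move cm [-0.886 -0.022  0.04 ] key ang -108.72
```

Call:
servo_tool --plan '[{"x":0,"y":0,"z":0,"yaw":1},{"x":0,"y":0,"z":0,"yaw":1}]'

```text
clock: 13.12
tool_pos: [579.6, -174.5, 114.1]
eef_rot: [-1.907, 1.551, 2.442]
wrist_force: [0.6, -0.2, -2.5]
width: 14.0
```

```bash
python3 -c "
from h import *
tip();snapshot('top');tip()"
```

```text
t 13.12 tcp [ 579.62 -174.45  114.14] x [-0.0154  0.013  -0.9998] y_ang -20.84 w 14.04 F [ 0.56 -0.24 -2.48] M [-0.005 -0.126  0.097] q [-0.426  0.286  1.66   0.006  1.215 -0.064]
tip-lock [ 0.24  0.42 -8.86] move cm [-0.886 -0.025  0.042] key ang -110.84
t 13.17 tcp [ 579.63 -174.46  114.15] x [-0.0154  0.0129 -0.9998] y_ang -20.9 w 13.65 F [ 0.22  0.52 -1.44] M [-0.037 -0.101  0.13 ] q [-0.426  0.286  1.66   0.006  1.215 -0.063]
tip-lock [ 0.25  0.41 -8.84] move cm [-0.884 -0.026  0.042] key ang -110.9
```

Call:
servo_tool --plan '[{"x":0,"y":0,"z":0,"yaw":1},{"x":0,"y":0,"z":0,"yaw":0.5}]'

```text
clock: 13.33
tool_pos: [579.6, -174.5, 114.1]
eef_rot: [-1.879, 1.551, 2.441]
wrist_force: [-0.3, -1.1, -1.5]
width: 13.6
```

```bash
python3 -c "
from h import *
tip();snapshot('top');tip()"
```

```text
t 13.33 tcp [ 579.62 -174.46  114.14] x [-0.0153  0.0129 -0.9998] y_ang -22.5 w 13.56 F [-0.33 -1.09 -1.49] M [-0.1   -0.082  0.069] q [-0.426  0.286  1.66   0.006  1.215 -0.035]
tip-lock [ 0.25  0.41 -8.85] move cm [-0.885 -0.024  0.042] key ang -112.5
t 13.38 tcp [ 579.64 -174.41  114.14] x [-0.0153  0.013  -0.9998] y_ang -22.5 w 13.69 F [ 0.84  0.16 -2.66] M [-0.024 -0.167  0.028] q [-0.426  0.286  1.66   0.006  1.215 -0.035]
tip-lock [ 0.27  0.46 -8.85] move cm [-0.885 -0.024  0.047] key ang -112.5
```

Call:
servo_tool --plan '[{"x":0,"y":0,"z":0,"yaw":1},{"x":0,"y":0,"z":0,"yaw":0.5}]'

```text
clock: 13.55
tool_pos: [579.6, -174.4, 114.1]
eef_rot: [-1.852, 1.551, 2.439]
wrist_force: [0.7, 0.2, -0.8]
width: 13.8
```

```bash
cat >> h.py <<'E'
def mz(n=5):
    a=[]
    for _ in range(n): a.append(sensors.observe()['ft_torque'][2]);snapshot('top')
    tip();print('Mz',np.round(a,3),round(np.mean(a),3))
E
python3 -c "
from h import *
mz()"
```

```text
t 13.8 tcp [ 579.64 -174.47  114.15] x [-0.0153  0.0129 -0.9998] y_ang -24.02 w 13.85 F [-0.03  0.35 -1.58] M [-0.043 -0.122  0.094] q [-0.426  0.286  1.66   0.006  1.215 -0.008]
tip-lock [ 0.27  0.4  -8.85] move cm [-0.884 -0.025  0.043] key ang -114.02
Mz [0.158 0.064 0.091 0.048 0.091] 0.09
```

Call:
servo_tool --plan '[{"x":0,"y":0,"z":0,"yaw":1}]'

```text
clock: 13.88
tool_pos: [579.6, -174.4, 114.1]
eef_rot: [-1.835, 1.551, 2.44]
wrist_force: [-0.3, -0.8, -1.7]
width: 14.5
```

```bash
python3 -c "
from h import *
mz()"
```

```text
t 14.13 tcp [ 579.64 -174.45  114.13] x [-0.0153  0.0129 -0.9998] y_ang -25.02 w 13.71 F [-0.33  0.52 -2.46] M [ 0.009 -0.132  0.147] q [-0.426  0.286  1.66   0.006  1.215  0.009]
tip-lock [ 0.27  0.42 -8.86] move cm [-0.886 -0.024  0.045] key ang -115.02
Mz [0.086 0.18  0.093 0.134 0.115] 0.122
```

Call:
servo_tool --plan '[{"x":0,"y":0,"z":0,"yaw":0.7}]'

```text
clock: 14.22
tool_pos: [579.6, -174.5, 114.1]
eef_rot: [-1.822, 1.551, 2.441]
wrist_force: [0.7, -0.7, -2.1]
width: 13.9
```

```bash
python3 -c "
from h import *
mz(8)"
```

```text
t 14.62 tcp [ 579.65 -174.46  114.14] x [-0.0153  0.0129 -0.9998] y_ang -25.71 w 13.78 F [-0.67  0.55 -1.88] M [ 0.017 -0.184  0.099] q [-0.426  0.286  1.66   0.006  1.215  0.021]
tip-lock [ 0.27  0.41 -8.85] move cm [-0.885 -0.024  0.045] key ang -115.71
Mz [0.121 0.057 0.027 0.1   0.128 0.098 0.078 0.125] 0.092
```

Call:
servo_tool --plan '[{"x":0,"y":0,"z":0,"yaw":1}]'

```text
clock: 14.7
tool_pos: [579.6, -174.5, 114.1]
eef_rot: [-1.805, 1.551, 2.441]
wrist_force: [0.2, -0.3, -1.9]
width: 13.8
```

```bash
python3 -c "
from h import *
mz(8)"
```

```text
t 15.1 tcp [ 579.66 -174.47  114.17] x [-0.0153  0.0129 -0.9998] y_ang -26.71 w 13.76 F [ 0.41  0.79 -1.24] M [-0.093 -0.137  0.128] q [-0.426  0.286  1.66   0.006  1.215  0.039]
tip-lock [ 0.29  0.4  -8.82] move cm [-0.882 -0.025  0.044] key ang -116.71
Mz [0.13  0.123 0.11  0.145 0.136 0.048 0.059 0.083] 0.104
```

Call:
servo_tool --plan '[{"x":0,"y":0,"z":0,"yaw":1}]'

```text
clock: 15.18
tool_pos: [579.6, -174.4, 114.1]
eef_rot: [-1.787, 1.551, 2.441]
wrist_force: [-0.5, -1.4, -1.8]
width: 13.8
```

```bash
python3 -c "
from h import *
mz(8)"
```

```text
t 15.58 tcp [ 579.67 -174.45  114.15] x [-0.0153  0.0129 -0.9998] y_ang -27.71 w 13.95 F [ 0.16 -0.17 -2.24] M [-0.056 -0.127  0.151] q [-0.426  0.286  1.66   0.006  1.215  0.056]
tip-lock [ 0.3   0.42 -8.84] move cm [-0.884 -0.024  0.047] key ang -117.71
Mz [0.145 0.144 0.165 0.115 0.085 0.13  0.143 0.127] 0.132
```

Call:
servo_tool --plan '[{"x":0,"y":0,"z":0,"yaw":0.7}]'

```text
clock: 15.67
tool_pos: [579.7, -174.4, 114.2]
eef_rot: [-1.775, 1.551, 2.441]
wrist_force: [-0.7, -0.2, -1.1]
width: 13.8
```

```bash
python3 -c "
from h import *
mz(8)"
```

```text
t 16.07 tcp [ 579.63 -174.44  114.12] x [-0.0154  0.0129 -0.9998] y_ang -28.4 w 13.59 F [-1.25  0.52 -1.23] M [ 0.002 -0.102  0.162] q [-0.426  0.286  1.66   0.006  1.215  0.068]
tip-lock [ 0.26  0.43 -8.87] move cm [-0.887 -0.02   0.046] key ang -118.4
Mz [0.184 0.184 0.203 0.204 0.165 0.16  0.162 0.145] 0.176
```

Average torque rose clearly from 0.104 to 0.132 to 0.176 N m, so the lock is at its hard stop and still under 0.2. Backing off within the blade's play, then lifting out.

Call:
servo_tool --plan '[{"x":0,"y":-0.01,"z":0.02,"yaw":-3},{"x":0,"y":-0.01,"z":0.02,"yaw":-3},{"x":0,"y":0,"z":0,"yaw":-2}]'

```text
clock: 16.32
tool_pos: [579.6, -174.6, 114.5]
eef_rot: [-1.958, 1.551, 2.402]
wrist_force: [-0.4, -0.2, -1.2]
width: 13.9
```

```bash
python3 -c "
from h import *
mz(5)"
```

```text
t 16.57 tcp [ 579.64 -174.6   114.41] x [-0.0145  0.0132 -0.9998] y_ang -20.38 w 14.34 F [ 0.11 -0.21 -1.08] M [-0.046 -0.16  -0.006] q [-0.426  0.285  1.66   0.006  1.215 -0.073]
tip-lock [ 0.31  0.27 -8.58] move cm [-0.858 -0.035  0.03 ] key ang -110.38
Mz [ 0.005 -0.032  0.008  0.026  0.03 ] 0.007
```

Call:
servo_tool --plan '[{"x":-0.4,"y":0,"z":0,"yaw":0},{"x":-0.6,"y":0,"z":0,"yaw":0},{"x":-1,"y":0,"z":0,"yaw":0},{"x":-1.5,"y":0,"z":0,"yaw":0},{"x":-0.8,"y":0,"z":0,"yaw":0},{"x":0,"y":0,"z":0,"yaw":0}]'

```text
clock: 17.07
tool_pos: [580.3, -175.3, 161.6]
eef_rot: [-1.952, 1.551, 2.402]
wrist_force: [0.9, -0.1, 0.1]
width: 13.5
```

Run:
```python
from h import *
A=[snapshot('scene') for _ in range(4)];im=np.mean([a['img'] for a in A],0).astype(np.uint8)
save('after',cv2.resize(im[147:203,212:282],(750,600),interpolation=cv2.INTER_CUBIC))
to(556.6,188.3,160,128.5)
```

```text
t 17.27 tcp [ 578.75 -174.53  158.33] x [-0.0186  0.0151 -0.9997] y_ang -20.53 w 13.71 F [-0.45  0.48 -1.09] M [-0.013 -0.134  0.02 ] q [-0.427  0.241  1.625  0.006  1.298 -0.07 ]
move cm x,y,z [  0.422 -14.801 -33.199] yaw -149.03
```

View pics/after.png

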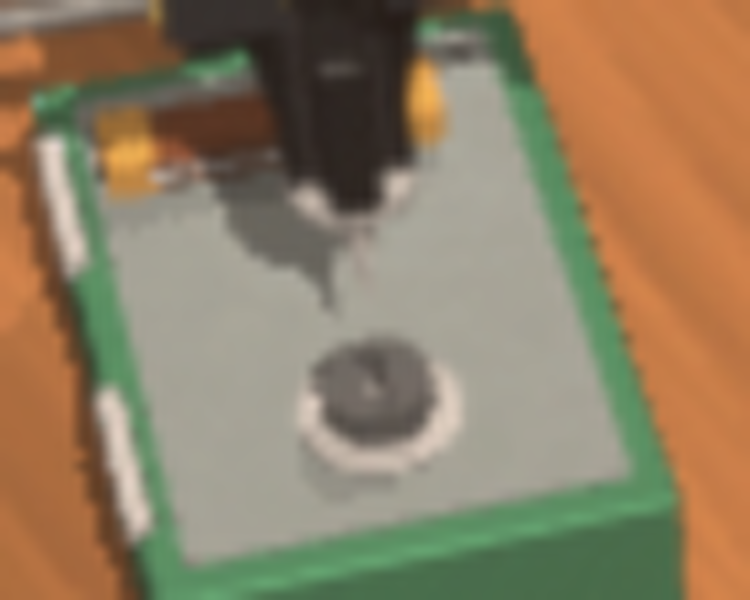

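The slot at (375,375) now lies along the box's long side. Carrying the key back, with no yaw needed.

Call:
servo_tool --plan '[{"x":0,"y":-0.9,"z":-2,"yaw":0},{"x":-0.05,"y":-1.6,"z":-3.6,"yaw":0},{"x":-0.05,"y":-1.65,"z":-3.7,"yaw":0},{"x":-0.05,"y":-1.65,"z":-3.7,"yaw":0},{"x":-0.05,"y":-1.65,"z":-3.7,"yaw":0},{"x":-0.05,"y":-1.65,"z":-3.7,"yaw":0},{"x":-0.05,"y":-1.65,"z":-3.7,"yaw":0},{"x":-0.05,"y":-1.6,"z":-3.6,"yaw":0},{"x":-0.05,"y":-1.3,"z":-2.8,"yaw":0},{"x":0,"y":-0.7,"z":-1.5,"yaw":0},{"x":0,"y":0,"z":0,"yaw":0}]'

```text
clock: 18.18
tool_pos: [549.8, 187.6, 157.3]
eef_rot: [-1.64, 1.533, 2.706]
wrist_force: [-1.1, -0.2, -0.7]
width: 14.0
```

Run:
```python
from h import *
tip(556.6,188.4,40)
A=[snapshot('top') for _ in range(10)];s=A[0];D=np.array([a['depth'] for a in A]);s['depth']=np.nanmean(np.where(D>0,D,np.nan),0)
P=cloud(s).reshape(-1,3);d=np.hypot(P[:,0]-578.7,P[:,1]+174.4);L=P[(d<10.5)&(P[:,2]<72)];print(L.round(1).tolist())
if len(L)>3:
    v=cv2.fitLine(L[:,:2].astype(np.float32),cv2.DIST_L2,0,.01,.01).ravel();print('slot ang',np.degrees(np.arctan2(v[1],v[0])))
tip(556.6,188.4,40)
```

```text
t 18.18 tcp [549.83 187.64 157.28] x [-0.0339  0.0158 -0.9993] y_ang -20.99 w 13.99 F [-1.07 -0.18 -0.69] M [-0.082 -0.098  0.016] q [0.18  0.192 1.685 0.022 1.295 0.54 ]
tip-lock [-8.260e+00 -7.000e-02  7.331e+01] move cm [ 7.298  1.041 -0.283] key ang -110.99
[[583.3, -169.5, 65.6], [582.3, -172.0, 68.2], [581.6, -174.5, 70.1], [579.7, -174.6, 65.5], [579.1, -177.2, 66.7], [578.8, -180.1, 66.1], [578.4, -182.8, 66.3]]
slot ang 68.47043
t 18.68 tcp [551.46 183.03 158.25] x [-0.0321  0.0149 -0.9994] y_ang -21.31 w 14.11 F [-0.67 -0.42 -2.08] M [ 0.002 -0.081 -0.079] q [0.173 0.191 1.685 0.021 1.295 0.539]
tip-lock [-6.56 -4.72 74.27] move cm [ 7.409  0.701 -0.661] key ang -111.31
```

Call:
servo_tool --plan '[{"x":1.2,"y":0.5,"z":-0.5,"yaw":0},{"x":2,"y":0.2,"z":-0.2,"yaw":0},{"x":1.8,"y":0,"z":0,"yaw":0},{"x":0.5,"y":0,"z":0,"yaw":0}]'

```text
clock: 19.02
tool_pos: [562.6, 186.2, 105.1]
eef_rot: [-1.783, 1.541, 2.554]
wrist_force: [-1.0, 0.5, -1.4]
width: 13.5
```

```bash
python3 -c "
from h import *
tip(556.6,188.4,40);snapshot('scene');snapshot('scene');tip(556.6,188.4,40)"
```

```text
t 19.02 tcp [562.58 186.22 105.15] x [-0.0244  0.0163 -0.9996] y_ang -21.51 w 13.45 F [-0.96  0.46 -1.42] M [-0.062  0.02  -0.009] q [0.175 0.268 1.7   0.022 1.195 0.542]
tip-lock [ 4.91 -1.46 21.17] move cm [ 2.13  -0.449  0.057] key ang -111.51
t 19.12 tcp [562.94 186.36 106.47] x [-0.0238  0.0164 -0.9996] y_ang -21.5 w 14.12 F [ 0.12 -0.93 -0.59] M [-0.054 -0.027 -0.02 ] q [0.175 0.267 1.699 0.022 1.196 0.542]
tip-lock [ 5.29 -1.32 22.49] move cm [ 2.263 -0.477  0.086] key ang -111.5
```

Call:
servo_tool --plan '[{"x":0.6,"y":-0.35,"z":0.1,"yaw":0},{"x":0.6,"y":-0.1,"z":0,"yaw":0},{"x":0,"y":0,"z":0,"yaw":0}]'

```text
clock: 19.37
tool_pos: [559.5, 187.2, 96.6]
eef_rot: [-1.905, 1.545, 2.431]
wrist_force: [-0.0, -0.6, -0.6]
width: 14.2
```

```bash
python3 -c "
from h import *
tip(556.6,188.4,40);snapshot('scene');snapshot('scene');tip(556.6,188.4,40)"
```

```text
t 19.37 tcp [559.5  187.21  96.63] x [-0.0199  0.0171 -0.9997] y_ang -21.54 w 14.21 F [-0.01 -0.61 -0.65] M [-0.027 -0.153 -0.008] q [0.177 0.269 1.717 0.022 1.172 0.545]
tip-lock [ 2.02 -0.43 12.64] move cm [ 1.269 -0.173  0.045] key ang -111.54
t 19.47 tcp [560.13 187.32  97.5 ] x [-0.0188  0.0173 -0.9997] y_ang -21.53 w 14.05 F [-0.3  -0.2  -0.19] M [-0.043 -0.14  -0.028] q [0.177 0.268 1.716 0.022 1.173 0.545]
tip-lock [ 2.7  -0.32 13.52] move cm [ 1.357 -0.231  0.082] key ang -111.53
```

Call:
servo_tool --plan '[{"x":0.8,"y":-0.25,"z":0.1,"yaw":0},{"x":1,"y":-0.05,"z":0,"yaw":0},{"x":1,"y":0,"z":0,"yaw":0},{"x":0.6,"y":0,"z":0,"yaw":0},{"x":0.2,"y":0,"z":0,"yaw":0}]'

```text
clock: 19.88
tool_pos: [557.4, 188.6, 60.3]
eef_rot: [-2.085, 1.548, 2.252]
wrist_force: [0.0, 0.0, -1.5]
width: 13.8
```

```bash
python3 -c "
from h import *
tip(556.6,188.4,40);snapshot('scene');snapshot('scene');tip(556.6,188.4,40)"
```

```text
t 19.88 tcp [557.4  188.62  60.31] x [-0.0146  0.018  -0.9997] y_ang -21.51 w 13.81 F [ 0.04  0.03 -1.45] M [-0.11  -0.055  0.022] q [0.18  0.309 1.744 0.023 1.1   0.545]
tip-lock [  0.16   1.01 -23.68] move cm [-2.369 -0.025  0.073] key ang -111.51
t 19.98 tcp [557.34 188.61  60.69] x [-0.015   0.018  -0.9997] y_ang -21.51 w 13.64 F [-0.43  0.22 -1.98] M [-0.038 -0.057 -0.013] q [0.18  0.308 1.744 0.023 1.101 0.545]
tip-lock [  0.08   1.   -23.29] move cm [-2.33  -0.018  0.07 ] key ang -111.51
```

Call:
servo_tool --plan '[{"x":0.25,"y":0,"z":0.05,"yaw":0},{"x":0.25,"y":0,"z":0,"yaw":0},{"x":0.2,"y":0,"z":0,"yaw":0}]'

```text
clock: 20.23
tool_pos: [558.0, 188.4, 54.0]
eef_rot: [-2.139, 1.548, 2.198]
wrist_force: [-0.5, 0.4, -1.5]
width: 13.7
```

```bash
python3 -c "
from h import *
tip(556.6,188.4,40)"
```

```text
t 20.23 tcp [558.02 188.41  54.04] x [-0.0133  0.0183 -0.9997] y_ang -21.51 w 13.74 F [-0.54  0.39 -1.54] M [-0.07  -0.102  0.024] q [0.18  0.317 1.747 0.023 1.087 0.545]
tip-lock [  0.83   0.82 -29.95] move cm [-2.995 -0.105  0.07 ] key ang -111.51
```

Call:
servo_tool --plan '[{"x":0.1,"y":0,"z":0,"yaw":0},{"x":0.1,"y":0,"z":0,"yaw":0}]'

```text
clock: 20.4
tool_pos: [558.2, 188.4, 52.0]
eef_rot: [-2.155, 1.548, 2.182]
wrist_force: [-3.0, 0.2, 10.1]
width: 14.1
```

```bash
python3 -c "
from h import *
tip(556.6,188.4,40)"
```

```text
t 20.4 tcp [558.23 188.42  52.01] x [-0.0129  0.0184 -0.9997] y_ang -21.52 w 14.06 F [-2.96  0.2  10.12] M [-0.028  0.265 -0.009] q [0.18  0.32  1.747 0.023 1.083 0.545]
tip-lock [  1.07   0.83 -31.98] move cm [-3.197 -0.129  0.077] key ang -111.52
```

The collar is home: tip −32 mm, 10 N contact. Releasing.

Call:
servo_tool --plan '[{"x":0,"y":0,"z":0,"yaw":0},{"x":0,"y":0,"z":0,"yaw":0},{"x":0,"y":0,"z":0,"yaw":0},{"x":0,"y":0,"z":0,"yaw":0}]' --gripper 100

```text
clock: 20.73
tool_pos: [559.1, 188.6, 52.9]
eef_rot: [-2.236, 1.549, 2.101]
wrist_force: [0.5, -0.1, -0.6]
width: 33.2
```

```bash
python3 -c "
from h import *
tip(556.6,188.4,40)"
```

```text
t 20.73 tcp [559.11 188.61  52.95] x [-0.011   0.0187 -0.9998] y_ang -21.51 w 33.19 F [ 0.5  -0.07 -0.61] M [-0.016 -0.125  0.004] q [0.18  0.32  1.746 0.023 1.083 0.544]
tip-lock [  2.03   1.04 -31.04] move cm [-3.103 -0.204  0.129] key ang -111.51
```

Call:
servo_tool --plan '[{"x":-0.1,"y":0,"z":0,"yaw":0},{"x":-0.3,"y":0,"z":0,"yaw":0},{"x":-1.5,"y":0,"z":0,"yaw":0},{"x":-3,"y":0,"z":0,"yaw":0},{"x":-4,"y":0,"z":0,"yaw":0},{"x":-4,"y":0,"z":0,"yaw":0},{"x":-3,"y":0,"z":-3,"yaw":0},{"x":0,"y":0,"z":4,"yaw":0},{"x":0,"y":0,"z":4,"yaw":0},{"x":0,"y":0,"z":4,"yaw":0},{"x":0,"y":0,"z":4,"yaw":0},{"x":0,"y":0,"z":2,"yaw":0},{"x":0,"y":0,"z":0,"yaw":0}]' --gripper 60

```text
clock: 21.82
tool_pos: [507.4, 48.0, 221.3]
eef_rot: [-2.498, 1.552, 1.852]
wrist_force: [0.0, -0.3, 0.6]
width: 66.2
```

Run:
```python
from h import *
st()
for n in('scene','top'):
    A=[snapshot(n) for _ in range(8)];s=A[0];D=np.array([a['depth'] for a in A]);s['depth']=np.nanmean(np.where(D>0,D,np.nan),0)
    P=cloud(s).reshape(-1,3)
    B=P[(np.hypot(P[:,0]-556.6,P[:,1]-188.4)<45)&(P[:,2]>80)&(P[:,2]<110)]
    if len(B)>5: print(n,'handle top',cv2.minAreaRect(B[:,:2].astype(np.float32)),np.median(B[:,2]))
    d=np.hypot(P[:,0]-578.7,P[:,1]+174.4);L=P[(d<9.5)&(P[:,2]<(71 if n=='top' else 75.5))]
    if len(L)>3:
        v=cv2.fitLine(L[:,:2].astype(np.float32),cv2.DIST_L2,0,.01,.01).ravel();print('slot ang',len(L),np.degrees(np.arctan2(v[1],v[0])))
    if n=='scene': K=cv2.resize(s['img'][230:310,280:380],(400,320),interpolation=cv2.INTER_CUBIC);Lk=cv2.resize(s['img'][157:213,212:282],(400,320),interpolation=cv2.INTER_CUBIC)
save('end',np.hstack([K,Lk]))
```

```text
t 21.82 tcp [507.37  48.   221.28] x [-0.0052  0.0179 -0.9998] y_ang -20.75 w 66.24 F [ 0.04 -0.32  0.58] M [-0.011 -0.132 -0.027] q [-0.072 -0.054  1.821  0.018  1.381  0.286]
scene handle top ((559.7935791015625, 188.8363800048828), (35.42056655883789, 13.000046730041504), 68.17379760742188) 94.82666366016868
slot ang 4 58.618557
top handle top ((546.7901611328125, 179.9830322265625), (54.635562896728516, 37.93639373779297), 89.75526428222656) 97.3737104389138
slot ang 6 70.7455
```

View pics/end.png

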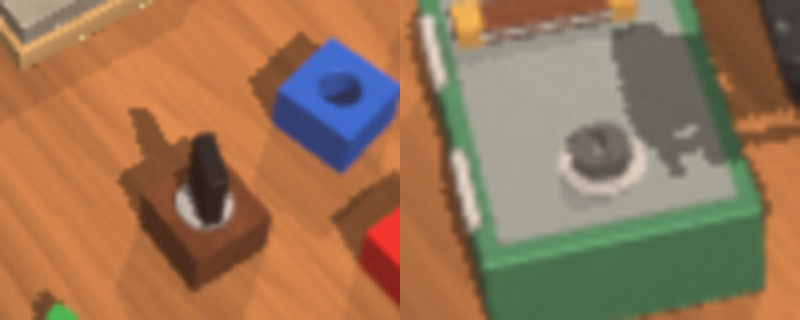

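The end view shows the key upright with its collar flat on the block at (205,205). The slot lies along the box's long side at (600,150). The handle top is at z=94.8 (95 expected), about 3 mm off the hole's axis. Handing in.

```bash
python3 -c "
from h import *
st();job.finish_job()"
```

```text
t 22.62 tcp [508.35  51.11 220.68] x [-0.0057  0.0192 -0.9998] y_ang -20.56 w 66.19 F [-0.07  0.24 -0.27] M [-0.064 -0.086  0.029] q [-0.067 -0.05   1.818  0.019  1.38   0.288]
the job is handed in; nothing more can be done
```

I locked the hatch with the black-handled key and put the key back in its block. I handed the job in at 22.6 s; no verdict is reported.

**Turning the lock:** The blade went about 9 mm into the slot with no measurable push. I turned it clockwise until the average wrist torque climbed from about 0.10 to 0.176 N m, which I took as the hard stop. The lock's own resistance there is only about 0.09 N m. I then backed off to zero torque and lifted the key out.

**Last checks:**
- **Key:** it stands upright and released. Its handle top is at z = 94.8 mm (95 expected), about 3 mm from the hole's axis (12 mm allowed).
- **Lock:** the top camera's depth puts the slot at 70.7°, against 72° expected when seated.
- **Robot:** the gripper is open and about 150 mm from the key, touching nothing.

**What disagreed or was not certain:**
- **Slot angle from the scene camera:** it gave 58.6°, but from only 4 depth points, so I gave it little weight. The torque rise is the main evidence that the lock is seated.
- **Torque peaks:** two single noisy readings at the stop reached 0.203–0.204 N m, just over the 0.2 limit, while the average was 0.176.
- **Bystanders:** I saw no contact with any of them, but did not measure their positions afterwards.

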